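# Hold a gear housing's locking plunger down through its inspection window

### The arm

A 7-joint arm with a two-finger parallel gripper is mounted at the origin on the work surface. World frame = base frame: x ahead of the robot, y to its left, z up, the work surface at z = 0. Lengths are in m, angles in degrees, forces in N, time in s.
With the tool pointing down it reaches from about 0.4 to 0.9 m from the base axis. Payload 5.5 kg.
Tool frame: the origin (TCP) lies at the centre of the arm's flange, where the gripper is bolted on; the fingertips stand 173 mm ahead of it and the grasp point (between the pads) lies 155 mm ahead of it; z points along the fingers, y is the direction in which the jaws open and shut (so a half turn about z gives the same grasp; the last joint's range is limited). The gripper opens to 85 mm and grips with 20 to 120 N. Pads are 22 mm wide; open, the fingers measure 114 mm over their backs; the gripper's body (76 mm by 85 mm) begins 54 mm behind the grasp point. The pads swing forward as they close: fully open they stand 13 mm farther back than shut.
Start: joints at [85.783, 28.699, -24.465, 88.831, 12.651, 65.22, -12.049], TCP at [0.215, -0.613, 0.405] pointing down, gripper open.
Joint ranges: [-164.97, 164.97], [-17.58, 116.51], [-87.97, 89.64], [11.32, 138.91], [-80.73, 260.73], [10.89, 115.49], [-147.41, 147.41]. Speed limits (degrees/s): [147.25, 147.25, 180, 180, 180, 180, 180].

### API

Orientations are given as a 3x3 rotation matrix whose columns are the frame's x, y, z axes.
In Python, from station import r, vision gives the robot as it stands.
- The arm moves only by the tool step_arm, never from a script. Its argument "increments" is a list of rows, each an object with "xyz": the shift along the tool's x, y, z in m, a list of three; "dr": the turn, a rotation vector about the tool's x, y, z in degrees, a list of three; "gripper": the opening, from -1 (shut) to 1 (fully open), so that 0 is half open. In form: [{"xyz": [x, y, z], "dr": [rx, ry, rz], "gripper": gripper}, ...]. A call has exactly 5 rows; each row shifts and turns the commanded pose from where the row before left it, along the tool's axes as they then stand; what a row does not reach is not made up. A row lasts 1/12 s, in which the tool goes at most 41.7 mm and 7.16 degrees, less where a joint would pass 70% of its speed; a pose out of reach is approached as far as the arm can. A call is refused whole if a number of a shift passes 0.0417 or a number of a turn 7.16, either way. A call with a gripper value outside its range is refused whole. The fingers move at their own pace and stop on an object; "grip_force" is the grip in N (left out, the last holds). Time passes only in rows, so rows that do not move let the fingers close, or fill a call up. It gives the time, the measured TCP pose, the force and the opening at its end, in the units of the state.
- r.read_state(): the state, without advancing time (a new reading comes with each control period).
- vision.camera(name): name is "scene" or "top"; returns (picture, depth): 420x560x3 uint8, red, green, blue; 420x560 float32, m along the optical axis (not along the pixel's ray), 0 where there is no reading.
- vision.camera_model(name): a dict with "fx", "fy", "cx", "cy" (pixels), "extrinsics" (4x4, takes a point from world to camera coordinates). Camera axes: x right, y up, looking along -z (the intrinsics and any distortion apply to the point x, -y, -z); pixel columns grow to the right and rows downward; lengths in m; the calibration is good to about 2 mm. A picture is of the moment at which its call begins. camera_model takes no time and is no camera call.
- r.sign_off(): hands the job in, once; it reports no verdict.
The state is a dict: "clock": time; "q": joint angles; "qvel": joint speeds; "tau": joint torques, N m; "ee_pos": TCP position; "tcp_rot": TCP orientation; "contact_force": force on the tool from outside, world axes, zero at the start; "torque": the same for the moment, N m; "opening": opening from 0.0 (shut) to 1.0 (fully open).
Only numpy, scipy, OpenCV 4.12 (cv2) and the standard library are available. Lean on these libraries where they do the work, as an engineer would, in place of code of your own. Each camera call takes 0.05 s, during which the arm holds its last target. There are 200 camera calls.

### The job

Two service keys stand in the wooden stand: take the one with the rectangular handle and the plain flat blade, and pass its blade straight down through the narrow window in the cover of the gear housing until you feel the sprung locking plunger hidden underneath, which sits at a different depth each time. Press the plunger down about half of its 14 mm travel, never right down to its end, and finish holding it there: keep the key gripped, upright and still, with the plunger pressed. Leave the other key and the loose parts on the bench where they are.

Things in the scene. Friction and masses are not known exactly. Their poses are not given: they have to be found in the camera images.
- key: the key to use, upright in the stand. Steel blade 30 (x) by 8 (y) mm, 75 mm long, lowest 4 mm narrowed to 27 by 5; above it a black rectangular handle 44 (x) by 24 (y) by 42 mm high, flat sides to grip across y. 0.16 to 0.24 kg. Origin: centre of the blade's lower end, z up to the handle; it starts 42 mm below the stand's top. Half a turn about z makes no difference
- key_tip (a point): centre of the key blade's lower end (same point as the key's origin)
- key_grip (a point): centre of the key's handle, 96 mm above the blade's lower end: the place to grip, across y
- stand: fixed wooden block 200 (x) by 90 (y) by 50 mm high; origin at the centre of its underside; two pockets 42 mm deep, 32 by 10 mm, at x = -45 and +45 mm on its middle line, each holding a key whose x lies along the stand's x; which key is in which pocket varies
- collar_key: the other key, to be left in the stand: round black knob 38 mm across and 42 mm high, and a round collar 28 mm across on its blade above the stand; 117 mm tall; origin at the blade's lower end
- housing: fixed cast aluminium gear housing 240 (x) by 170 (y) mm, origin under its centre; flat cover 10 mm thick, its top face 100 mm above the bench, hollow below; on the cover, 62 mm to +x, a round tower with a gear, 92 mm across at its foot, top 150 mm above the bench; bolt heads at the cover's corners rise 7 mm
- window (a point): centre of the window's mouth in the plane of the cover's top face, 45 mm to -x of the housing's middle: a straight slot through the cover, 32 mm along x by 10 mm along y (2 mm of play for the blade each way), with a 3 mm bevel and a flat black frame round its mouth; x, y, z as the housing's, z up
- plunger (a joint): how far the hidden sprung plunger is pressed down, in m: 0 at rest, 0.014 at its hard end. A steel pin 22 mm across, straight below the window; its top at rest lies 30 to 50 mm below the cover's top face, how deep is not told. It starts to yield at 4 to 5 N and takes about 0.35 N more per mm; the key's own weight does not move it
- gear: loose steel pinion 60 mm across, 30 mm high, lying on the bench; origin under its centre
- bearing: loose steel ring 56 mm across, 16 mm high; origin under its centre
- bolt: loose hexagon bolt standing on its head, 30 mm across, 50 mm high; origin under its centre
- dial: loose dial gauge lying on its back, 58 mm across, with a 50 mm stem along its x; origin under the dial's centre
- parallel: loose steel parallel 100 (x) by 16 (y) by 30 mm high; origin under its centre
- sleeve: loose aluminium sleeve 40 mm across, 45 mm high; origin under its centre
Not all that is in view belongs to the job. Leave any red look-alike of the stand alone. What is shaped like the key but blue is not meant.

How it is judged:
By the outcome, as a careful person would: the job done as asked, in the order asked, and still so for the second after the job is handed in, while the arm keeps its last pose, push and grip.
It also fails if it takes over 43 s, if anything falls off the work surface, if the arm or the gripper's body presses on something with over 40 N, if the wrist force passes 120 N, or if a joint passes its speed limit or range.

## Working session

There is one attempt and no reset: what is moved stays moved. The work goes in short steps, Python scripts to look and compute and a tool call to move; the robot and the scene stay as the last step left them, time stands still between calls to the robot, and variables do not carry over. Pictures are saved under pics/ and viewed, about 8 in all and at most 12, crops included, and the job is handed in when it is done.

Besides the shell and the picture viewer there is one more tool, called after "Call:" in YAML: its name, and indented under it one key for each argument. step_arm: Moves the arm, as the interface text tells. Its arguments: {"type":"object","properties":{"increments":{"type":"array"},"grip_force":{"type":"number"}},"required":["increments"]}

```bash
mkdir -p pics; cat > h.py <<'E'
import numpy as np, cv2
from station import r, vision
def grab(n):
    p,d=vision.camera(n); m=vision.camera_model(n); return p,d,m
def world(m,u,v,z=None,depth=None):
    T=np.linalg.inv(np.array(m["extrinsics"])); 
    ray=np.array([(u-m["cx"])/m["fx"],-(v-m["cy"])/m["fy"],-1.0])
    o=T[:3,3]; w=T[:3,:3]@ray
    s=depth if depth is not None else (z-o[2])/w[2]
    return o+s*w
def save(p,n): cv2.imwrite("pics/"+n,p[:,:,::-1])
E
python3 - <<'E'
from h import *
for n in("scene","top"):
    p,d,m=grab(n); save(p,n+"0.png"); np.savez(n+"0.npz",p=p,d=d)
    print({k:(np.round(v,3).tolist() if k=="extrinsics" else v) for k,v in m.items()})
s=r.read_state(); print({k:np.round(v,3).tolist() for k,v in s.items()})
E
```

```text
{'fx': 411.1051348298856, 'fy': 411.1051348298856, 'cx': 281.74622508900893, 'cy': 211.9064521250281, 'extrinsics': [[-0.525, 0.851, 0.005, 0.261], [-0.486, -0.304, 0.819, 0.152], [0.699, 0.428, 0.574, -1.447], [0.0, 0.0, 0.0, 1.0]]}
{'fx': 381.65327421151983, 'fy': 381.65327421151983, 'cx': 273.49270909179455, 'cy': 209.6282211941716, 'extrinsics': [[0.029, -1.0, 0.004, -0.035], [0.997, 0.03, 0.069, -0.516], [-0.069, 0.002, 0.998, -1.083], [0.0, 0.0, 0.0, 1.0]]}
{'clock': 0.1, 'q': [85.785, 28.748, -24.455, 88.885, 12.653, 65.222, -12.049], 'qvel': [-0.01, -0.07, 0.005, -0.182, 0.046, -0.024, 0.076], 'tau': [-0.011, -57.081, -5.839, -28.175, 0.01, 0.006, 0.0], 'ee_pos': [0.215, -0.613, 0.404], 'tcp_rot': [[0.944, 0.331, -0.001], [0.331, -0.944, 0.002], [0.0, -0.002, -1.0]], 'contact_force': [0.624, 0.04, -0.048], 'torque': [-0.013, 0.0, 0.012], 'opening': 1.002}
```

View pics/scene0.png

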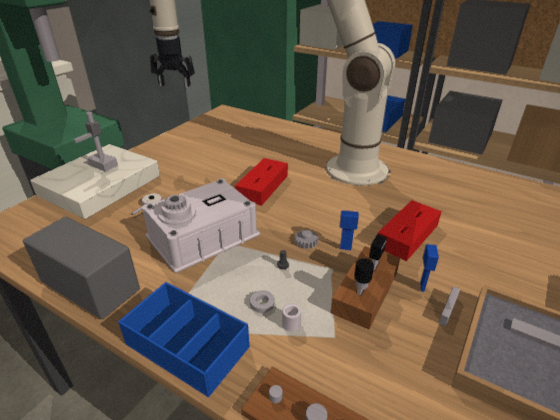

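View pics/top0.png

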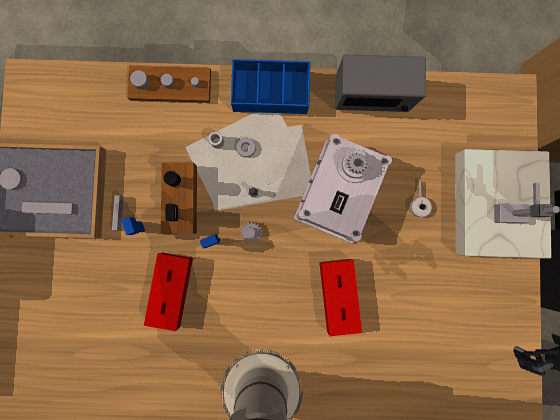

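The scene picture shows the brown stand at about (368,285). The round knob is at (364,270), with a black rectangular handle behind it at (378,247). In the top picture the stand is at (178,198), the round knob at (172,179), the rectangular handle at (171,212) and the window at (340,202). The red stands and blue keys are decoys. I'll confirm the key in an enlarged crop and measure.

```bash
python3 - <<'E'
from h import *
t=np.load("top0.npz"); p,d=t["p"],t["d"]; m=vision.camera_model("top")
a=cv2.resize(p[150:245,145:215],None,fx=6,fy=6,interpolation=cv2.INTER_CUBIC)[:570,:400]
b=cv2.resize(p[170:240,310:375],None,fx=6,fy=6,interpolation=cv2.INTER_CUBIC)[:570,:390]
c=np.zeros((570,800,3),np.uint8); c[:a.shape[0],:a.shape[1]]=a; c[:b.shape[0],405:405+b.shape[1]]=b; save(c,"crop1.png")
# point cloud
v,u=np.mgrid[0:420,0:560]; 
T=np.linalg.inv(np.array(m["extrinsics"]))
R=np.stack([(u-m["cx"])/m["fx"],-(v-m["cy"])/m["fy"],-np.ones_like(u,float)],-1)*d[...,None]
W=R@T[:3,:3].T+T[:3,3]
np.set_printoptions(precision=4,suppress=True)
def rect(mask,name):
    q=W[mask]; 
    rc=cv2.minAreaRect((q[:,:2]*1000).astype(np.float32)); print(name,mask.sum(),q.mean(0),rc)
box=lambda u0,u1,v0,v1:(u>=u0)&(u<u1)&(v>=v0)&(v<v1)&(d>0)
Z=W[...,2]
rect(box(155,205,155,242)&(abs(Z-.05)<.01),"stand")
rect(box(155,205,155,196)&(Z>.11),"knob")
rect(box(155,205,196,242)&(Z>.11),"handle")
rect(box(290,400,130,248)&(abs(Z-.1)<.006),"cover")
rect(box(290,400,130,248)&(Z>.135),"tower")
print(np.percentile(Z[box(155,205,196,242)&(Z>.1)],[5,50,95]), np.median(Z[box(310,330,200,220)]))
print("window~",W[202,340],world(m,340,202,z=.1))
E
```

```text
stand 1928 [0.5391 0.2475 0.0512] ((541.1641235351562, 251.22607421875), (200.87103271484375, 92.11099243164062), 2.341768264770508)
knob 175 [0.5845 0.2512 0.125 ] ((585.2755126953125, 252.0414581298828), (35.681556701660156, 36.4794921875), 77.76378631591797)
handle 186 [0.4891 0.2409 0.1241] ((461.5898742675781, 217.7271728515625), (137.69473266601562, 42.982540130615234), 42.76707077026367)
cover 4676 [ 0.5664 -0.2049  0.1012] ((578.6708374023438, -209.2871551513672), (175.60023498535156, 247.96774291992188), 68.7674789428711)
tower 297 [ 0.6351 -0.231   0.1453] ((636.1393432617188, -231.76141357421875), (51.9908447265625, 51.26014709472656), 38.67197036743164)
[0.1063 0.125  0.1288] 0.10130103403204427
window~ [ 0.5393 -0.2028  0.0685] [ 0.5363 -0.1972  0.1   ]
```

View pics/crop1.png

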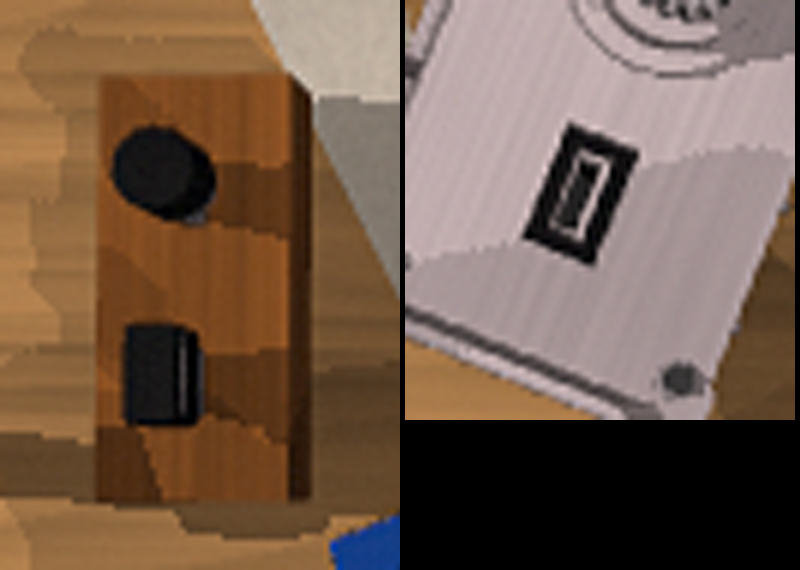

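Rectangular handle (top view (170,212)) is the one meant: flat-sided and black, no collar, in the brown stand. The round knob at (172,179) is the collar key. The window frame is centred at about (339.6,202). Next I refine angles and cross-check with the scene camera.

```bash
python3 - <<'E'
from h import *
np.set_printoptions(precision=4,suppress=True)
t=np.load("top0.npz"); p,d=t["p"],t["d"]; m=vision.camera_model("top")
P=lambda m,pts,z:np.array([world(m,a,b,z)[:2] for a,b in pts])
c=lambda x,y,ox,oy:((x+.5)/6-.5+ox,(y+.5)/6-.5+oy)
H=P(m,[c(124,323,145,150),c(180,323,145,150),c(180,427,145,150),c(124,427,145,150)],.125)
print("handle",H.mean(0),H)
S=P(m,[c(96,74,145,150),c(290,74,145,150),c(290,500,145,150),c(96,498,145,150)],.05)
e=S[0]-S[3];f=S[1]-S[2];print("stand",S.mean(0),np.linalg.norm(e),[np.degrees(np.arctan2(k[1],k[0])) for k in(e,f)])
F=P(m,[c(x-405,y,310,170) for x,y in[(575,122),(638,155),(595,265),(524,238)]],.1)
e=F[0]-F[3];f=F[1]-F[2];print("frame",F.mean(0),[np.degrees(np.arctan2(k[1],k[0])) for k in(e,f)],np.linalg.norm(F-np.roll(F,1,0),axis=1))
# black frame from both cams by threshold
def blob(p,m,u0,u1,v0,v1,z,th=60):
    s=p[v0:v1,u0:u1].max(2)<th
    n,l,st,ce=cv2.connectedComponentsWithStats(s.astype(np.uint8))
    k=1+st[1:,4].argmax(); ys,xs=np.where(l==k)
    h=cv2.convexHull(np.c_[xs,ys].astype(np.int32))[:,0]
    w=P(m,[(a+u0,b+v0) for a,b in h],z); print(st[k],cv2.minAreaRect((w*1000).astype(np.float32)))
ps=np.load("scene0.npz")["p"]; ms=vision.camera_model("scene")
blob(p,m,328,352,188,216,.1); blob(ps,ms,200,228,190,212,.1)
# top face of cover corners via rect on color/height with tight plane
def proj(m,x):
    q=np.array(m["extrinsics"])@np.r_[x,1]; return m["cx"]+m["fx"]*q[0]/-q[2], m["cy"]+m["fy"]*q[1]/q[2]
print("in scene: handle",proj(ms,[*H.mean(0),.125]),"window",proj(ms,[*F.mean(0),.1]))
a=cv2.resize(ps[180:222,190:240],None,fx=8,fy=8,interpolation=cv2.INTER_CUBIC)
b=cv2.resize(ps[225:290,355:400],None,fx=8,fy=8,interpolation=cv2.INTER_CUBIC)
o=np.zeros((520,800,3),np.uint8);o[:336,:400]=a;o[:520,410:770]=b;save(o,"crop2.png")
E
```

```text
handle [0.4946 0.2489] [[0.5168 0.2621]
 [0.5175 0.2379]
 [0.4724 0.2357]
 [0.4717 0.2599]]
stand [0.5412 0.252 ] 0.19908946109121836 [np.float64(2.8540163945720525), np.float64(2.519221278123761)]
frame [ 0.5361 -0.1952] [np.float64(-22.490970096177925), np.float64(-20.253841770095445)] [0.0569 0.0316 0.053  0.0337]
[  2   3  19  23 195] ((535.8587646484375, -194.4336700439453), (32.72166061401367, 54.13511657714844), 69.4228286743164)
[16  5  9  7 22] ((516.5238037109375, -183.365966796875), (30.00020408630371, 18.317556381225586), 50.842552185058594)
in scene: handle (np.float64(376.9886789005503), np.float64(239.46873715732332)) window (np.float64(212.1468183593195), np.float64(199.7517427804137))
```

View pics/crop2.png

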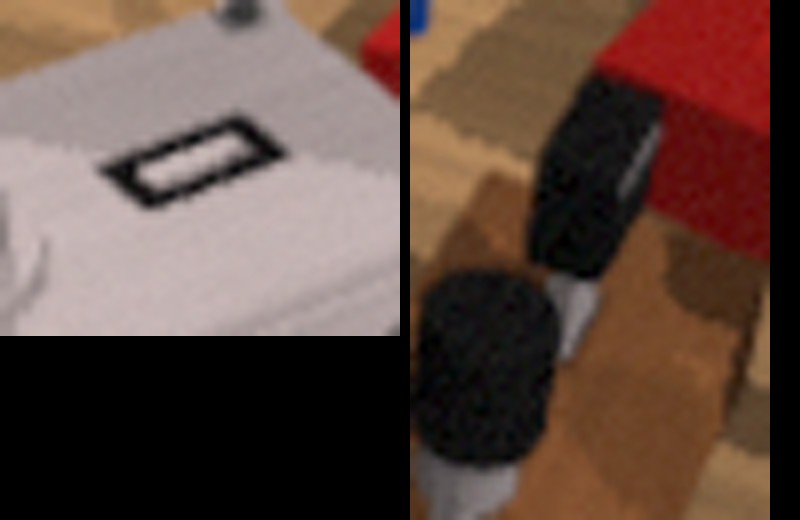

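The scene crop shows the frame centred at about (214.3,199.8) and the handle top at about (378.7,240.4). Both sit about 1.7 px right of the projections, a shared bias that cancels between pick and fit. Use pick at (0.4955, 0.2494), yaw 2.7°; window at (0.536, -0.195), yaw about -21°. Writing a small row planner.

```bash
cat >> h.py <<'E'
import sys,json
from scipy.spatial.transform import Rotation as Ro
def down(yaw): # tool x at yaw, z down
    c,s=np.cos(np.radians(yaw)),np.sin(np.radians(yaw)); return np.array([[c,s,0],[s,-c,0],[0,0,-1.]])
def plan(p0,R0,p1,yaw,n,g=None):
    R1=down(yaw); rv=Ro.from_matrix(R0.T@R1).as_rotvec(); p0=np.array(p0);p1=np.array(p1)
    for i in range(n):
        Ri=R0@Ro.from_rotvec(rv*i/n).as_matrix()
        print(i+1,np.round(Ri.T@(p1-p0)/n,4).tolist(),np.round(np.degrees(rv/n),2).tolist())
    return p1,R1
E
python3 - <<'E'
from h import *
s=r.read_state()
p,R=plan(s["ee_pos"],np.array(s["tcp_rot"]),[.5,-.2,.405],2.7,15)
plan(p,R,[.4955,.2494,.40],2.7,15)
E
```

```text
1 [0.0271, -0.0197, -0.0] [-0.01, 0.0, 1.11]
2 [0.0267, -0.0202, -0.0] [-0.01, 0.0, 1.11]
3 [0.0263, -0.0207, -0.0001] [-0.01, 0.0, 1.11]
4 [0.0259, -0.0212, -0.0001] [-0.01, 0.0, 1.11]
5 [0.0255, -0.0217, -0.0001] [-0.01, 0.0, 1.11]
6 [0.025, -0.0222, -0.0001] [-0.01, 0.0, 1.11]
7 [0.0246, -0.0227, -0.0001] [-0.01, 0.0, 1.11]
8 [0.0242, -0.0232, -0.0001] [-0.01, 0.0, 1.11]
9 [0.0237, -0.0236, -0.0001] [-0.01, 0.0, 1.11]
10 [0.0232, -0.0241, -0.0001] [-0.01, 0.0, 1.11]
11 [0.0228, -0.0245, -0.0001] [-0.01, 0.0, 1.11]
12 [0.0223, -0.025, -0.0001] [-0.01, 0.0, 1.11]
13 [0.0218, -0.0254, -0.0001] [-0.01, 0.0, 1.11]
14 [0.0213, -0.0258, -0.0001] [-0.01, 0.0, 1.11]
15 [0.0208, -0.0262, -0.0001] [-0.01, 0.0, 1.11]
1 [0.0011, -0.0299, 0.0003] [0.0, 0.0, 0.0]
2 [0.0011, -0.0299, 0.0003] [0.0, 0.0, 0.0]
3 [0.0011, -0.0299, 0.0003] [0.0, 0.0, 0.0]
4 [0.0011, -0.0299, 0.0003] [0.0, 0.0, 0.0]
5 [0.0011, -0.0299, 0.0003] [0.0, 0.0, 0.0]
6 [0.0011, -0.0299, 0.0003] [0.0, 0.0, 0.0]
7 [0.0011, -0.0299, 0.0003] [0.0, 0.0, 0.0]
8 [0.0011, -0.0299, 0.0003] [0.0, 0.0, 0.0]
9 [0.0011, -0.0299, 0.0003] [0.0, 0.0, 0.0]
10 [0.0011, -0.0299, 0.0003] [0.0, 0.0, 0.0]
11 [0.0011, -0.0299, 0.0003] [0.0, 0.0, 0.0]
12 [0.0011, -0.0299, 0.0003] [0.0, 0.0, 0.0]
13 [0.0011, -0.0299, 0.0003] [0.0, 0.0, 0.0]
14 [0.0011, -0.0299, 0.0003] [0.0, 0.0, 0.0]
15 [0.0011, -0.0299, 0.0003] [0.0, 0.0, 0.0]
```

Call:
step_arm:
  increments:
    - {"xyz": [0.027,-0.02,0],"dr": [0,0,1.1],"gripper": 1}
    - {"xyz": [0.027,-0.02,0],"dr": [0,0,1.1],"gripper": 1}
    - {"xyz": [0.026,-0.021,0],"dr": [0,0,1.1],"gripper": 1}
    - {"xyz": [0.026,-0.021,0],"dr": [0,0,1.1],"gripper": 1}
    - {"xyz": [0.025,-0.022,0],"dr": [0,0,1.1],"gripper": 1}

```text
clock: 0.52
ee_pos: [0.31, -0.474, 0.4043]
tcp_rot: [[0.971, 0.237, -0.0], [0.237, -0.971, 0.001], [-0.0, -0.001, -1.0]]
contact_force: [0.1, -0.3, -0.2]
opening: 1.001
```

Call:
step_arm:
  increments:
    - {"xyz": [0.025,-0.022,0],"dr": [0,0,1.1],"gripper": 1}
    - {"xyz": [0.025,-0.023,0],"dr": [0,0,1.1],"gripper": 1}
    - {"xyz": [0.024,-0.023,0],"dr": [0,0,1.1],"gripper": 1}
    - {"xyz": [0.024,-0.024,0],"dr": [0,0,1.1],"gripper": 1}
    - {"xyz": [0.023,-0.024,0],"dr": [0,0,1.1],"gripper": 1}

```text
clock: 0.93
ee_pos: [0.4053, -0.3358, 0.4045]
tcp_rot: [[0.99, 0.143, -0.0], [0.143, -0.99, 0.0], [-0.0, -0.0, -1.0]]
contact_force: [-0.2, -0.4, -0.9]
opening: 1.001
```

Call:
step_arm:
  increments:
    - {"xyz": [0.023,-0.025,0],"dr": [0,0,1.1],"gripper": 1}
    - {"xyz": [0.022,-0.025,0],"dr": [0,0,1.1],"gripper": 1}
    - {"xyz": [0.022,-0.025,0],"dr": [0,0,1.1],"gripper": 1}
    - {"xyz": [0.021,-0.026,0],"dr": [0,0,1.1],"gripper": 1}
    - {"xyz": [0.021,-0.026,0],"dr": [0,0,1.1],"gripper": 1}

```text
clock: 1.35
ee_pos: [0.5, -0.1981, 0.4045]
tcp_rot: [[0.999, 0.048, -0.001], [0.048, -0.999, 0.0], [-0.001, -0.0, -1.0]]
contact_force: [0.6, -0.3, -0.1]
opening: 1.0
```

```bash
python3 -c "
from h import *
s=r.read_state(); print({k:np.round(v,3).tolist() for k,v in s.items()})"
```

```text
{'clock': 1.35, 'q': [47.079, 18.538, -34.249, 104.808, 11.898, 60.275, -79.002], 'qvel': [-39.897, 10.505, -5.633, -11.545, 7.87, 3.887, -60.099], 'tau': [3.156, -44.21, -5.361, -25.746, -0.265, 0.038, 1.401], 'ee_pos': [0.5, -0.198, 0.404], 'tcp_rot': [[0.999, 0.048, -0.001], [0.048, -0.999, 0.0], [-0.001, -0.0, -1.0]], 'contact_force': [0.607, -0.341, -0.123], 'torque': [-0.006, -0.029, 0.013], 'opening': 1.0}
```

Joint 7 is heading to about -127, inside its range, so I continue.

Call:
step_arm:
  increments:
    - {"xyz": [0.001,-0.03,0],"dr": [0,0,0],"gripper": 1}
    - {"xyz": [0.001,-0.03,0],"dr": [0,0,0],"gripper": 1}
    - {"xyz": [0.001,-0.03,0],"dr": [0,0,0],"gripper": 1}
    - {"xyz": [0.001,-0.03,0],"dr": [0,0,0],"gripper": 1}
    - {"xyz": [0.001,-0.03,0],"dr": [0,0,0],"gripper": 1}

```text
clock: 1.77
ee_pos: [0.4969, -0.048, 0.4044]
tcp_rot: [[0.999, 0.049, -0.001], [0.049, -0.999, -0.0], [-0.001, -0.0, -1.0]]
contact_force: [0.6, 0.3, -0.1]
opening: 0.998
```

Call:
step_arm:
  increments:
    - {"xyz": [0.001,-0.03,0],"dr": [0,0,0],"gripper": 1}
    - {"xyz": [0.001,-0.03,0],"dr": [0,0,0],"gripper": 1}
    - {"xyz": [0.001,-0.03,0],"dr": [0,0,0],"gripper": 1}
    - {"xyz": [0.001,-0.03,0],"dr": [0,0,0],"gripper": 1}
    - {"xyz": [0.001,-0.03,0],"dr": [0,0,0],"gripper": 1}

```text
clock: 2.18
ee_pos: [0.4945, 0.1019, 0.4045]
tcp_rot: [[0.999, 0.049, -0.0], [0.049, -0.999, -0.0], [-0.0, 0.0, -1.0]]
contact_force: [0.2, -0.2, -0.3]
opening: 0.996
```

Call:
step_arm:
  increments:
    - {"xyz": [0.001,-0.03,0],"dr": [0,0,0],"gripper": 1}
    - {"xyz": [0.001,-0.03,0],"dr": [0,0,0],"gripper": 1}
    - {"xyz": [0.001,-0.03,0],"dr": [0,0,0],"gripper": 1}
    - {"xyz": [0.001,-0.03,0],"dr": [0,0,0],"gripper": 1}
    - {"xyz": [0.001,-0.025,0],"dr": [0,0,0],"gripper": 1}

```text
clock: 2.6
ee_pos: [0.4923, 0.2478, 0.4045]
tcp_rot: [[0.999, 0.05, -0.0], [0.05, -0.999, 0.0], [-0.0, -0.0, -1.0]]
contact_force: [-0.1, -0.3, -0.9]
opening: 0.996
```

Call:
step_arm:
  increments:
    - {"xyz": [0,0,0.01],"dr": [0,0,0],"gripper": 1}
    - {"xyz": [0,0,0.01],"dr": [0,0,0],"gripper": 1}
    - {"xyz": [0,0,0],"dr": [0,0,0],"gripper": 1}
    - {"xyz": [0,0,0],"dr": [0,0,0],"gripper": 1}
    - {"xyz": [0,0,0],"dr": [0,0,0],"gripper": 1}

```text
clock: 3.02
ee_pos: [0.4933, 0.2442, 0.3844]
tcp_rot: [[0.999, 0.047, -0.001], [0.047, -0.999, -0.001], [-0.001, 0.001, -1.0]]
contact_force: [0.4, -0.2, -0.4]
opening: 1.004
```

```bash
python3 - <<'E'
from h import *
s=r.read_state(); print({k:np.round(s[k],4).tolist() for k in("q","ee_pos","tcp_rot","contact_force")})
plan(s["ee_pos"],np.array(s["tcp_rot"]),[.4955,.2494,.259],2.7,1)
p,d,m=grab("scene"); save(p[:420],"s1.png")
save(cv2.resize(p[130:310,290:470],None,fx=3.3,fy=3.3,interpolation=cv2.INTER_CUBIC),"s1c.png")
E
```

```text
{'q': [5.7376, 23.5811, -43.7842, 104.0401, 18.6923, 59.8929, -132.5306], 'ee_pos': [0.4933, 0.2442, 0.3844], 'tcp_rot': [[0.9989, 0.0467, -0.0005], [0.0467, -0.9989, -0.0009], [-0.0006, 0.0009, -1.0]], 'contact_force': [0.3623, -0.2474, -0.431]}
1 [0.0025, -0.0052, 0.1254] [0.05, 0.03, -0.02]
```

View pics/s1c.png

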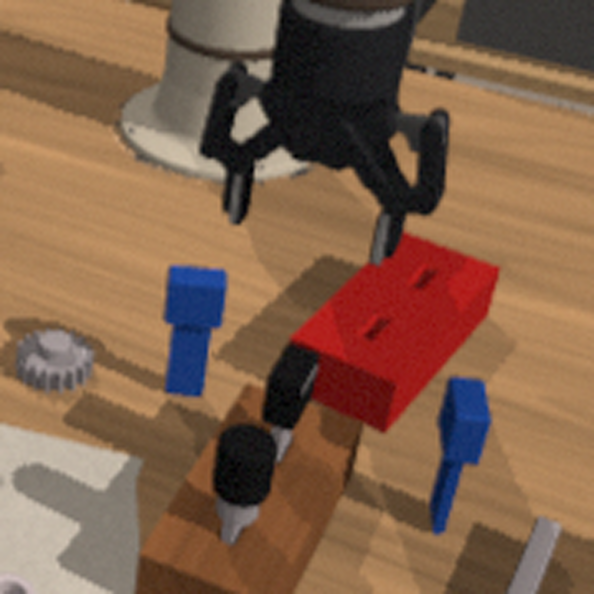

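The open jaws hang straight above the rectangular key (handle at crop (290,385)) and clear of the blue look-alikes. Going down.

Call:
step_arm:
  increments:
    - {"xyz": [0.0012,-0.0026,0.015],"dr": [0,0,0],"gripper": 1}
    - {"xyz": [0.0012,-0.0026,0.02],"dr": [0,0,0],"gripper": 1}
    - {"xyz": [0,0,0.02],"dr": [0,0,0],"gripper": 1}
    - {"xyz": [0,0,0.015],"dr": [0,0,0],"gripper": 1}
    - {"xyz": [0,0,0.01],"dr": [0,0,0],"gripper": 1}

```text
clock: 3.48
ee_pos: [0.4951, 0.2498, 0.3036]
tcp_rot: [[0.999, 0.047, -0.001], [0.047, -0.999, -0.001], [-0.001, 0.001, -1.0]]
contact_force: [-0.8, -0.3, 0.7]
opening: 1.0
```

Call:
step_arm:
  increments:
    - {"xyz": [0,0,0.015],"dr": [0,0,0],"gripper": 1}
    - {"xyz": [0,0,0.015],"dr": [0,0,0],"gripper": 1}
    - {"xyz": [0,0,0.01],"dr": [0,0,0],"gripper": 1}
    - {"xyz": [0,0,0.005],"dr": [0,0,0],"gripper": 1}
    - {"xyz": [0,0,0],"dr": [0,0,0],"gripper": 1}

```text
clock: 3.9
ee_pos: [0.495, 0.2505, 0.259]
tcp_rot: [[0.999, 0.048, -0.001], [0.048, -0.999, -0.001], [-0.001, 0.001, -1.0]]
contact_force: [-0.7, 0.2, -0.1]
opening: 1.0
```

```bash
python3 - <<'E'
from h import *
s=r.read_state(); print({k:np.round(s[k],4).tolist() for k in("q","ee_pos","tcp_rot","contact_force")})
plan(s["ee_pos"],np.array(s["tcp_rot"]),[.4955,.2494,.259],2.7,1)
E
```

```text
{'q': [-0.0071, 33.501, -38.0366, 108.6571, 27.5397, 47.3348, -139.8464], 'ee_pos': [0.495, 0.2505, 0.259], 'tcp_rot': [[0.9988, 0.0483, -0.0012], [0.0483, -0.9988, -0.0007], [-0.0012, 0.0006, -1.0]], 'contact_force': [-0.6615, 0.1752, -0.1495]}
1 [0.0005, 0.0011, 0.0] [0.03, 0.07, 0.07]
```

Call:
step_arm:
  increments:
    - {"xyz": [0.0005,0.001,0],"dr": [0,0,0],"gripper": 0}
    - {"xyz": [0,0,0],"dr": [0,0,0],"gripper": -0.2}
    - {"xyz": [0,0,0],"dr": [0,0,0],"gripper": -0.3}
    - {"xyz": [0,0,0],"dr": [0,0,0],"gripper": -0.4}
    - {"xyz": [0,0,0],"dr": [0,0,0],"gripper": -1}
  grip_force: 70

```text
clock: 4.32
ee_pos: [0.4958, 0.2501, 0.2603]
tcp_rot: [[0.999, 0.049, 0.001], [0.049, -0.999, 0.0], [0.001, -0.0, -1.0]]
contact_force: [0.3, -0.3, -0.5]
opening: 0.299
```

Call:
step_arm:
  increments:
    - {"xyz": [0,0,0],"dr": [0,0,0],"gripper": -1}
    - {"xyz": [0,0,0],"dr": [0,0,0],"gripper": -1}
    - {"xyz": [0,0,0],"dr": [0,0,0],"gripper": -1}
    - {"xyz": [0,0,0],"dr": [0,0,0],"gripper": -1}
    - {"xyz": [0,0,0],"dr": [0,0,0],"gripper": -1}

```text
clock: 4.73
ee_pos: [0.4959, 0.2502, 0.2603]
tcp_rot: [[0.999, 0.049, 0.001], [0.049, -0.999, 0.0], [0.001, -0.0, -1.0]]
contact_force: [0.2, -0.1, 6.2]
opening: 0.271
```

```bash
python3 - <<'E'
from h import *
s=r.read_state(); print({k:np.round(s[k],4).tolist() for k in("q","ee_pos","tcp_rot","contact_force","torque","opening")})
E
```

```text
{'q': [0.0976, 33.4063, -38.0931, 108.589, 27.5319, 47.3504, -139.7286], 'ee_pos': [0.4959, 0.2502, 0.2603], 'tcp_rot': [[0.9988, 0.0489, 0.0011], [0.0489, -0.9988, 0.0003], [0.0011, -0.0003, -1.0]], 'contact_force': [0.247, -0.1467, 6.1822], 'torque': [-0.078, 0.0758, 0.0306], 'opening': 0.2709}
```

Call:
step_arm:
  increments:
    - {"xyz": [0,0,-0.005],"dr": [0,0,0],"gripper": -1}
    - {"xyz": [0,0,-0.01],"dr": [0,0,0],"gripper": -1}
    - {"xyz": [0,0,-0.015],"dr": [0,0,0],"gripper": -1}
    - {"xyz": [0,0,-0.015],"dr": [0,0,0],"gripper": -1}
    - {"xyz": [0,0,-0.02],"dr": [0,0,0],"gripper": -1}

```text
clock: 5.15
ee_pos: [0.4949, 0.2495, 0.3248]
tcp_rot: [[0.999, 0.049, -0.003], [0.049, -0.999, -0.001], [-0.003, 0.001, -1.0]]
contact_force: [-0.5, -0.6, -1.0]
opening: 0.269
```

Call:
step_arm:
  increments:
    - {"xyz": [0,0,-0.025],"dr": [0,0,0],"gripper": -1}
    - {"xyz": [0,0,-0.025],"dr": [0,0,0],"gripper": -1}
    - {"xyz": [0,0,-0.02],"dr": [0,0,0],"gripper": -1}
    - {"xyz": [0,0,-0.01],"dr": [0,0,0],"gripper": -1}
    - {"xyz": [0,0,0],"dr": [0,0,0],"gripper": -1}

```text
clock: 5.57
ee_pos: [0.4959, 0.2505, 0.4073]
tcp_rot: [[0.999, 0.049, 0.004], [0.049, -0.999, 0.001], [0.004, -0.001, -1.0]]
contact_force: [1.1, 0.1, -1.0]
opening: 0.274
```

```bash
python3 - <<'E'
from h import *
s=r.read_state(); print({k:np.round(s[k],4).tolist() for k in("q","ee_pos","tcp_rot","contact_force","torque","opening")})
plan(s["ee_pos"],np.array(s["tcp_rot"]),[.536,-.195,.405],-21,20)
E
```

```text
{'q': [5.8559, 22.6006, -44.5467, 102.1013, 17.8101, 62.314, -132.0365], 'ee_pos': [0.4959, 0.2505, 0.4073], 'tcp_rot': [[0.9988, 0.0488, 0.0039], [0.0488, -0.9988, 0.0013], [0.004, -0.0011, -1.0]], 'contact_force': [1.0913, 0.078, -1.0371], 'torque': [-0.019, -0.0378, -0.001], 'opening': 0.2742}
1 [0.0009, 0.0223, 0.0001] [-0.01, -0.01, 1.19]
2 [0.0014, 0.0223, 0.0001] [-0.01, -0.01, 1.19]
3 [0.0018, 0.0223, 0.0001] [-0.01, -0.01, 1.19]
4 [0.0023, 0.0222, 0.0001] [-0.01, -0.01, 1.19]
5 [0.0028, 0.0222, 0.0001] [-0.01, -0.01, 1.19]
6 [0.0032, 0.0221, 0.0001] [-0.01, -0.01, 1.19]
7 [0.0037, 0.0221, 0.0001] [-0.01, -0.01, 1.19]
8 [0.0041, 0.022, 0.0001] [-0.01, -0.01, 1.19]
9 [0.0046, 0.0219, 0.0001] [-0.01, -0.01, 1.19]
10 [0.005, 0.0218, 0.0001] [-0.01, -0.01, 1.19]
11 [0.0055, 0.0217, 0.0001] [-0.01, -0.01, 1.19]
12 [0.006, 0.0216, 0.0001] [-0.01, -0.01, 1.19]
13 [0.0064, 0.0214, 0.0001] [-0.01, -0.01, 1.19]
14 [0.0068, 0.0213, 0.0001] [-0.01, -0.01, 1.19]
15 [0.0073, 0.0211, 0.0001] [-0.01, -0.01, 1.19]
16 [0.0077, 0.021, 0.0001] [-0.01, -0.01, 1.19]
17 [0.0082, 0.0208, 0.0001] [-0.01, -0.01, 1.19]
18 [0.0086, 0.0207, 0.0001] [-0.01, -0.01, 1.19]
19 [0.009, 0.0205, 0.0001] [-0.01, -0.01, 1.19]
20 [0.0094, 0.0203, 0.0001] [-0.01, -0.01, 1.19]
```

Call:
step_arm:
  increments:
    - {"xyz": [0.001,0.015,0],"dr": [0,0,1.2],"gripper": -1}
    - {"xyz": [0.001,0.022,0],"dr": [0,0,1.2],"gripper": -1}
    - {"xyz": [0.002,0.022,0],"dr": [0,0,1.2],"gripper": -1}
    - {"xyz": [0.002,0.022,0],"dr": [0,0,1.2],"gripper": -1}
    - {"xyz": [0.003,0.022,0],"dr": [0,0,1.2],"gripper": -1}

```text
clock: 5.98
ee_pos: [0.5042, 0.1457, 0.403]
tcp_rot: [[0.998, -0.057, -0.003], [-0.057, -0.998, -0.001], [-0.003, 0.001, -1.0]]
contact_force: [0.8, -0.1, -1.6]
opening: 0.275
```

Call:
step_arm:
  increments:
    - {"xyz": [0.003,0.022,0],"dr": [0,0,1.2],"gripper": -1}
    - {"xyz": [0.004,0.022,0],"dr": [0,0,1.2],"gripper": -1}
    - {"xyz": [0.004,0.022,0],"dr": [0,0,1.2],"gripper": -1}
    - {"xyz": [0.005,0.022,0],"dr": [0,0,1.2],"gripper": -1}
    - {"xyz": [0.005,0.022,0],"dr": [0,0,1.2],"gripper": -1}

```text
clock: 6.4
ee_pos: [0.5144, 0.0341, 0.4031]
tcp_rot: [[0.987, -0.161, -0.003], [-0.161, -0.987, -0.0], [-0.003, 0.0, -1.0]]
contact_force: [-0.2, 0.4, -2.5]
opening: 0.272
```

Call:
step_arm:
  increments:
    - {"xyz": [0.005,0.022,0],"dr": [0,0,1.2],"gripper": -1}
    - {"xyz": [0.006,0.022,0],"dr": [0,0,1.2],"gripper": -1}
    - {"xyz": [0.006,0.021,0],"dr": [0,0,1.2],"gripper": -1}
    - {"xyz": [0.007,0.021,0],"dr": [0,0,1.2],"gripper": -1}
    - {"xyz": [0.007,0.021,0],"dr": [0,0,1.2],"gripper": -1}

```text
clock: 6.82
ee_pos: [0.5233, -0.0769, 0.403]
tcp_rot: [[0.965, -0.263, -0.003], [-0.263, -0.965, 0.001], [-0.003, 0.0, -1.0]]
contact_force: [0.4, -0.3, -1.4]
opening: 0.276
```

Call:
step_arm:
  increments:
    - {"xyz": [0.008,0.021,0],"dr": [0,0,1.2],"gripper": -1}
    - {"xyz": [0.008,0.021,0],"dr": [0,0,1.2],"gripper": -1}
    - {"xyz": [0.009,0.021,0],"dr": [0,0,1.1],"gripper": -1}
    - {"xyz": [0.009,0.021,0],"dr": [0,0,1.1],"gripper": -1}
    - {"xyz": [0.009,0.015,0],"dr": [0,0,1.1],"gripper": -1}

```text
clock: 7.23
ee_pos: [0.535, -0.1863, 0.4041]
tcp_rot: [[0.933, -0.36, -0.001], [-0.36, -0.933, -0.001], [-0.001, 0.001, -1.0]]
contact_force: [1.1, -1.2, -1.4]
opening: 0.277
```

Call:
step_arm:
  increments:
    - {"xyz": [0,0.005,0],"dr": [0,0,0],"gripper": -1}
    - {"xyz": [0,0,0],"dr": [0,0,0],"gripper": -1}
    - {"xyz": [0,0,0],"dr": [0,0,0],"gripper": -1}
    - {"xyz": [0,0,0],"dr": [0,0,0],"gripper": -1}
    - {"xyz": [0,0,0],"dr": [0,0,0],"gripper": -1}

```text
clock: 7.65
ee_pos: [0.5338, -0.1862, 0.4048]
tcp_rot: [[0.935, -0.354, 0.0], [-0.354, -0.935, 0.001], [-0.0, -0.001, -1.0]]
contact_force: [-0.4, -0.3, -2.4]
opening: 0.267
```

```bash
python3 - <<'E'
from h import *
p,d,m=grab("scene"); save(cv2.resize(p[140:240,160:270],None,fx=6,fy=6,interpolation=cv2.INTER_CUBIC)[:600,:660],"s2c.png"); np.savez("s2.npz",p=p,d=d)
s=r.read_state(); print({k:np.round(s[k],4).tolist() for k in("q","ee_pos","tcp_rot","contact_force","torque","opening")})
plan(s["ee_pos"],np.array(s["tcp_rot"]),[.536,-.195,.405],-21,1)
E
```

```text
{'q': [41.2063, 20.8841, -30.8016, 101.1153, 11.9907, 61.267, -104.5052], 'ee_pos': [0.5338, -0.1864, 0.4049], 'tcp_rot': [[0.935, -0.3545, 0.0002], [-0.3545, -0.935, 0.0003], [0.0001, -0.0004, -1.0]], 'contact_force': [0.3145, -0.3804, -1.0982], 'torque': [0.0513, -0.0322, 0.006], 'opening': 0.2718}
1 [0.0051, 0.0073, -0.0001] [-0.02, -0.0, 0.23]
```

View pics/s2c.png

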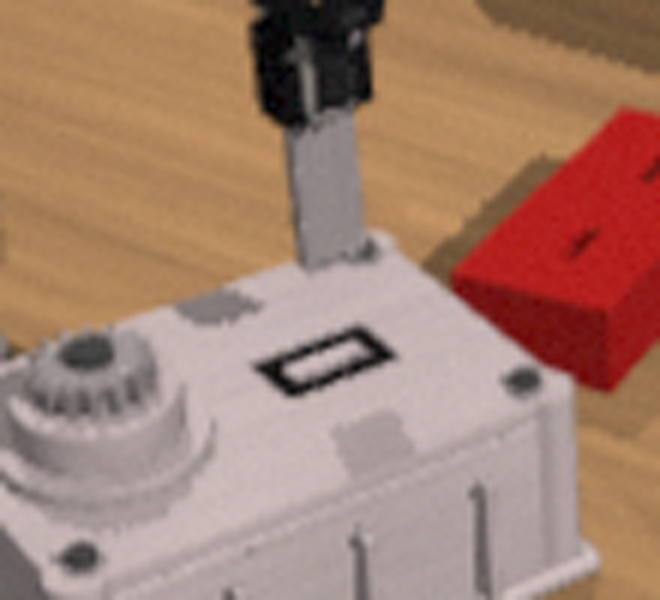

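The key hangs upright in the grip: blade tip centred at crop (336,264), the frame centred at (326,361). I compare both with the scene calibration.

```bash
python3 - <<'E'
from h import *
np.set_printoptions(precision=4,suppress=True)
ms=vision.camera_model("scene")
c=lambda x,y:((x+.5)/6-.5+160,(y+.5)/6-.5+140)
def proj(m,x):
    q=np.array(m["extrinsics"])@np.r_[x,1]; return (m["cx"]+m["fx"]*q[0]/-q[2]-160+.5)*6-.5, (m["cy"]+m["fy"]*q[1]/q[2]-140+.5)*6-.5
s=r.read_state(); t=s["ee_pos"]; z=t[2]-.2523; R=np.array(s["tcp_rot"])
print("tip seen",world(ms,*c(336,264),z=z),"tcp",t,z)
w=np.array([world(ms,*c(x,y),z=.1) for x,y in[(362,325),(397,354),(291,397),(255,369)]]); print("frame",w.mean(0)); 
e=[w[0]-w[3],w[1]-w[2]]; print([np.degrees(np.arctan2(k[1],k[0])) for k in e])
for a in(-.015,.015):
  for b in(-.004,.004):
    x=np.array(t)+R@[a,b,0]; print(proj(ms,[x[0],x[1],z]),proj(ms,[x[0],x[1],z+.075]))
E
```

```text
tip seen [ 0.5317 -0.1812  0.1526] tcp [ 0.5338 -0.1864  0.4049] 0.15257915509369485
frame [ 0.5333 -0.191   0.1   ]
[np.float64(162.12356060004257), np.float64(160.88334395129328)]
(np.float64(358.4291070815317), np.float64(255.86303334821372)) (np.float64(343.59978976138484), np.float64(101.06467402222438))
(np.float64(349.05219217956244), np.float64(248.3479877626416)) (np.float64(333.9070039443077), np.float64(94.01270126158778))
(np.float64(297.5863656893319), np.float64(277.61745065553356)) (np.float64(279.95445318033563), np.float64(121.44301421348018))
(np.float64(288.37337696931706), np.float64(269.88969026868705)) (np.float64(270.4421005317556), np.float64(114.18318621871583))
```

Both cameras agree within 2 mm. Target TCP is (0.536, -0.195), yaw -20.5°. I move over the window, drop close, and look again.

Call:
step_arm:
  increments:
    - {"xyz": [0.0025,0.0035,0],"dr": [0,0,0],"gripper": -1}
    - {"xyz": [0.0025,0.004,0.01],"dr": [0,0,0],"gripper": -1}
    - {"xyz": [0,0,0.015],"dr": [0,0,0],"gripper": -1}
    - {"xyz": [0,0,0.01],"dr": [0,0,0],"gripper": -1}
    - {"xyz": [0,0,0.005],"dr": [0,0,0],"gripper": -1}

```text
clock: 8.12
ee_pos: [0.5348, -0.1968, 0.3625]
tcp_rot: [[0.934, -0.357, -0.003], [-0.357, -0.934, 0.001], [-0.003, 0.0, -1.0]]
contact_force: [-1.2, -0.2, -0.7]
opening: 0.267
```

Call:
step_arm:
  increments:
    - {"xyz": [0,0,0.003],"dr": [0,0,0],"gripper": -1}
    - {"xyz": [0,0,0],"dr": [0,0,0],"gripper": -1}
    - {"xyz": [0,0,0],"dr": [0,0,0],"gripper": -1}
    - {"xyz": [0,0,0],"dr": [0,0,0],"gripper": -1}
    - {"xyz": [0,0,0],"dr": [0,0,0],"gripper": -1}

```text
clock: 8.53
ee_pos: [0.5359, -0.1966, 0.3624]
tcp_rot: [[0.934, -0.357, 0.001], [-0.357, -0.934, -0.0], [0.001, 0.0, -1.0]]
contact_force: [0.9, -0.4, -1.9]
opening: 0.276
```

```bash
python3 - <<'E'
from h import *
p,d,m=grab("scene"); save(cv2.resize(p[160:225,180:245],None,fx=9,fy=9,interpolation=cv2.INTER_CUBIC),"s3c.png")
s=r.read_state(); print({k:np.round(s[k],4).tolist() for k in("q","ee_pos","tcp_rot","contact_force","torque","opening")})
plan(s["ee_pos"],np.array(s["tcp_rot"]),[.536,-.195,.405],-20.5,1)
E
```

```text
{'q': [40.8814, 24.0868, -29.6716, 102.7596, 13.9971, 56.7411, -105.2652], 'ee_pos': [0.5359, -0.1966, 0.3623], 'tcp_rot': [[0.9342, -0.3567, 0.0011], [-0.3567, -0.9342, -0.0005], [0.0012, 0.0001, -1.0]], 'contact_force': [-0.0233, 0.1568, -2.0705], 'torque': [0.034, -0.052, -0.02], 'opening': 0.2685}
1 [-0.0004, -0.0016, -0.0427] [0.0, -0.07, -0.4]
```

View pics/s3c.png

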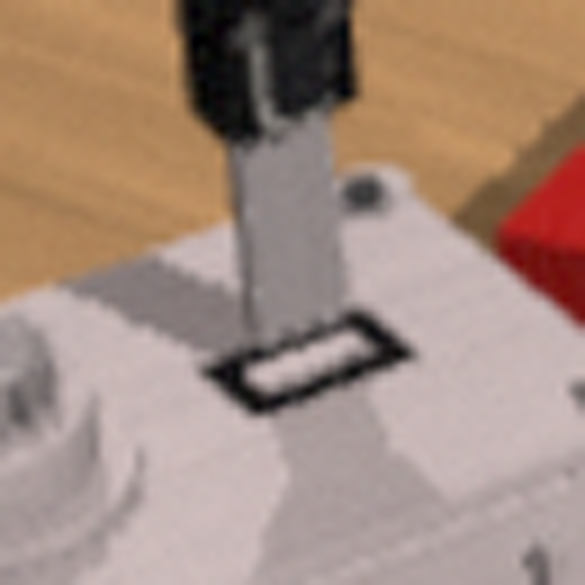

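The blade tip (crop about (302,328), near edge) hangs just above the frame, whose centre is at (310,362). Check the offset numerically.

```bash
python3 - <<'E'
from h import *
np.set_printoptions(precision=4,suppress=True)
ms=vision.camera_model("scene")
k=9
c=lambda x,y:((x+.5)/k-.5+180,(y+.5)/k-.5+160)
def proj(m,x):
    q=np.array(m["extrinsics"])@np.r_[x,1]; return round((m["cx"]+m["fx"]*q[0]/-q[2]-180+.5)*k-.5), round((m["cy"]+m["fy"]*q[1]/q[2]-160+.5)*k-.5)
s=r.read_state(); t=np.array(s["ee_pos"]); z=t[2]-.2523; R=np.array(s["tcp_rot"])
tip=world(ms,*c(302,328),z=z); yh=-R[:,1]; w=world(ms,*c(310,362),z=.1)
print("near-edge",tip,"tip",tip-.0025*yh,"win",w,"tool-axes offset tip->win",R.T@(w-tip+.0025*yh), z)
# predicted blade in image with the bias taken out
for a in(-.0135,.0135):
  for b in(-.0025,.0025): print(a,b,proj(ms,[*(t+R@[a,b,0])[:2],z]))
for a in(-.015,.015):
  for b in(-.004,.004): print(a,b,proj(ms,[*(t+R@[a,b,0])[:2],z+.004]),proj(ms,[*(t+R@[a,b,0])[:2],z+.075]))
E
```

```text
near-edge [ 0.532  -0.1942  0.11  ] tip [ 0.5311 -0.1965  0.11  ] win [ 0.5336 -0.191   0.1   ] tool-axes offset tip->win [ 0.0003 -0.006   0.01  ] 0.11004722480349632
-0.0135 -0.0025 (331, 320)
-0.0135 0.0025 (323, 313)
0.0135 -0.0025 (251, 350)
0.0135 0.0025 (243, 343)
-0.015 -0.004 (337, 310) (316, 100)
-0.015 0.004 (324, 298) (302, 89)
0.015 -0.004 (248, 343) (222, 131)
0.015 0.004 (234, 331) (209, 120)
```

Reading is too coarse across y, so I use the scene depth on the blade's near face.

```bash
python3 - <<'E'
from h import *
np.set_printoptions(precision=4,suppress=True)
p,d,m=grab("scene"); np.savez("s3.npz",p=p,d=d)
s=r.read_state(); t=np.array(s["ee_pos"]); R=np.array(s["tcp_rot"])
T=np.linalg.inv(np.array(m["extrinsics"]))
v,u=np.mgrid[160:225,180:245]; dd=d[160:225,180:245]
W=(np.stack([(u-m["cx"])/m["fx"],-(v-m["cy"])/m["fy"],-np.ones(u.shape)],-1)*dd[...,None])@T[:3,:3].T+T[:3,3]
L=(W-t)@R   # tool coords rel. to TCP
print("noise/plane cover z", np.median(W[45:55,34:40,2]), W[45:55,34:40,2].std())
for row in range(14,42,2):
    print(row+160,[ "%d,%d,%d"%tuple(np.round(L[row,c]*1000)) for c in range(24,42,2)])
w=world(m,180+34.1,160+39.8,z=.1); print("win rel tool",R.T@(w-t))
save(cv2.resize(p[180:212,198:238],None,fx=18,fy=18,interpolation=cv2.INTER_CUBIC),"s4c.png")
E
```

```text
noise/plane cover z 0.10085055917496316 0.077293534739526
174 ['18,-10,173', '15,-15,172', '8,-11,176', '0,-5,182', '-7,-3,185', '-12,-5,186', '-17,-6,187', '-165,267,362', '-170,261,361']
176 ['-120,283,362', '11,-5,184', '7,-8,183', '1,-7,186', '-5,-6,188', '-11,-5,191', '-17,-5,193', '-157,253,361', '-166,256,366']
178 ['-112,268,360', '11,-3,191', '5,-3,192', '0,-3,194', '-7,0,198', '-13,-1,200', '-18,-2,201', '-152,245,363', '-76,87,263']
180 ['-108,261,363', '12,-5,195', '6,-4,197', '-1,0,202', '-4,-6,200', '-10,-6,202', '-18,-2,207', '-59,68,254', '-65,65,255']
182 ['-100,247,361', '11,-1,203', '8,-6,202', '1,-4,205', '-4,-4,207', '-9,-7,208', '-15,-6,210', '-57,64,259', '-62,62,259']
184 ['-95,238,363', '13,-2,208', '8,-4,209', '2,-4,211', '-4,-3,214', '-10,-4,215', '-14,-6,216', '-55,61,263', '-58,55,261']
186 ['-16,71,260', '12,0,216', '8,-4,215', '3,-4,217', '-2,-5,218', '-8,-5,220', '-15,-3,224', '-47,47,260', '-52,44,260']
188 ['-12,64,262', '12,2,223', '9,-5,220', '4,-5,222', '-2,-4,225', '-7,-6,226', '-14,-4,229', '-43,40,261', '-47,36,261']
190 ['-6,54,261', '-10,50,261', '10,-5,226', '5,-6,227', '-2,-4,231', '-6,-7,231', '-12,-7,233', '-37,29,260', '-42,28,262']
192 ['-1,43,260', '-6,41,261', '12,-8,230', '5,-6,233', '-1,-5,236', '-8,-3,240', '-12,-5,241', '-18,-5,242', '-37,20,262']
194 ['3,37,262', '0,31,261', '11,-5,238', '6,-6,239', '1,-7,241', '413,-842,-342', '-12,-4,247', '-26,11,260', '-31,9,261']
196 ['7,29,263', '413,-842,-342', '12,-6,243', '5,-3,247', '0,-3,249', '-5,-6,250', '-15,3,258', '-23,6,263', '-25,-1,260']
198 ['14,17,261', '10,14,261', '5,11,261', '1,8,261', '-5,7,263', '-9,3,262', '-15,4,265', '-19,0,265', '-21,-8,262']
200 ['18,10,262', '15,4,260', '9,5,263', '4,2,263', '-1,0,264', '-9,5,270', '-13,0,269', '-11,-14,261', '-16,-17,261']
win rel tool [-0.0045 -0.0047  0.2623]
```

View pics/s4c.png

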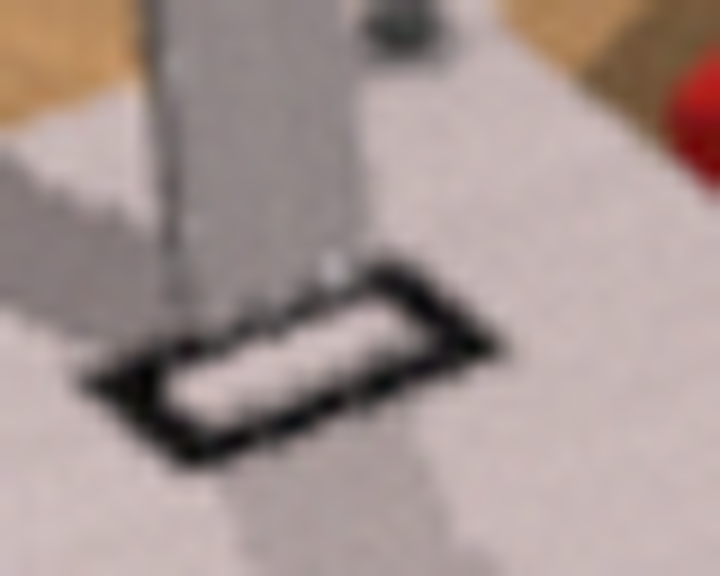

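Depth puts the blade about 3.7 mm off in tool y and the top camera says 2.4 mm, so shift y by -3 mm and x by -0.8 mm. That is well inside the bevel's capture range. Then descend slowly.

Call:
step_arm:
  increments:
    - {"xyz": [-0.0008,-0.003,0],"dr": [0,0,-0.3],"gripper": -1}
    - {"xyz": [0,0,0.003],"dr": [0,0,0],"gripper": -1}
    - {"xyz": [0,0,0.003],"dr": [0,0,0],"gripper": -1}
    - {"xyz": [0,0,0.003],"dr": [0,0,0],"gripper": -1}
    - {"xyz": [0,0,0],"dr": [0,0,0],"gripper": -1}

```text
clock: 9.05
ee_pos: [0.5356, -0.1935, 0.3518]
tcp_rot: [[0.936, -0.352, -0.001], [-0.352, -0.936, 0.0], [-0.001, 0.0, -1.0]]
contact_force: [0.5, -0.3, -1.0]
opening: 0.267
```

Call:
step_arm:
  increments:
    - {"xyz": [0,0,0.002],"dr": [0,0,0],"gripper": -1}
    - {"xyz": [0,0,0.002],"dr": [0,0,0],"gripper": -1}
    - {"xyz": [0,0,0.002],"dr": [0,0,0],"gripper": -1}
    - {"xyz": [0,0,0.001],"dr": [0,0,0],"gripper": -1}
    - {"xyz": [0,0,0],"dr": [0,0,0],"gripper": -1}

```text
clock: 9.47
ee_pos: [0.5358, -0.1935, 0.3454]
tcp_rot: [[0.936, -0.352, -0.0], [-0.352, -0.936, 0.0], [-0.001, -0.0, -1.0]]
contact_force: [-0.7, 0.0, -1.8]
opening: 0.272
```

```bash
cat > st.py <<'E'
from h import *
s=r.read_state(); R=np.array(s["tcp_rot"]); t=np.array(s["ee_pos"])
print("clk",s["clock"],"pos",np.round(t,4),"tipz",round(t[2]-.2523,4),"F",np.round(s["contact_force"],1),"Ftool",np.round(R.T@s["contact_force"],1),"M",np.round(R.T@s["torque"],2),"yaw",round(np.degrees(np.arctan2(R[1,0],R[0,0])),2),"tilt",np.round(np.degrees(R[:2,2]),2),"op",round(s["opening"],3))
E
python3 st.py
```

```text
clk 9.4667 pos [ 0.5358 -0.1935  0.3454] tipz 0.0931 F [-0.7  0.  -1.8] Ftool [-0.7  0.2  1.8] M [0.06 0.03 0.02] yaw -20.61 tilt [-0.03  0.01] op 0.272
```

The tip is 7 mm below the cover with no contact, so it is in the window.

Call:
step_arm:
  increments:
    - {"xyz": [0,0,0.001],"dr": [0,0,0],"gripper": -1}
    - {"xyz": [0,0,0.001],"dr": [0,0,0],"gripper": -1}
    - {"xyz": [0,0,0.001],"dr": [0,0,0],"gripper": -1}
    - {"xyz": [0,0,0.001],"dr": [0,0,0],"gripper": -1}
    - {"xyz": [0,0,0.001],"dr": [0,0,0],"gripper": -1}

```text
clock: 9.88
ee_pos: [0.5359, -0.1935, 0.3406]
tcp_rot: [[0.936, -0.352, 0.0], [-0.352, -0.936, -0.0], [0.0, 0.0, -1.0]]
contact_force: [0.2, -0.4, -1.5]
opening: 0.275
```

Call:
step_arm:
  increments:
    - {"xyz": [0,0,0.002],"dr": [0,0,0],"gripper": -1}
    - {"xyz": [0,0,0.002],"dr": [0,0,0],"gripper": -1}
    - {"xyz": [0,0,0.002],"dr": [0,0,0],"gripper": -1}
    - {"xyz": [0,0,0.002],"dr": [0,0,0],"gripper": -1}
    - {"xyz": [0,0,0],"dr": [0,0,0],"gripper": -1}

```text
clock: 10.3
ee_pos: [0.5358, -0.1935, 0.3322]
tcp_rot: [[0.936, -0.352, -0.001], [-0.352, -0.936, 0.0], [-0.001, -0.0, -1.0]]
contact_force: [0.4, -0.5, -1.9]
opening: 0.275
```

```bash
python3 st.py
```

```text
clk 10.3 pos [ 0.5358 -0.1935  0.3322] tipz 0.0799 F [ 0.4 -0.5 -1.9] Ftool [0.6 0.3 1.9] M [ 0.02  0.02 -0.03] yaw -20.6 tilt [-0.03  0.02] op 0.275
```

Call:
step_arm:
  increments:
    - {"xyz": [0,0,0.002],"dr": [0,0,0],"gripper": -1}
    - {"xyz": [0,0,0.002],"dr": [0,0,0],"gripper": -1}
    - {"xyz": [0,0,0.002],"dr": [0,0,0],"gripper": -1}
    - {"xyz": [0,0,0.001],"dr": [0,0,0],"gripper": -1}
    - {"xyz": [0,0,0],"dr": [0,0,0],"gripper": -1}

```text
clock: 10.72
ee_pos: [0.5358, -0.1935, 0.3254]
tcp_rot: [[0.936, -0.352, -0.0], [-0.352, -0.936, 0.0], [-0.0, -0.0, -1.0]]
contact_force: [0.2, -0.1, -1.4]
opening: 0.271
```

Call:
step_arm:
  increments:
    - {"xyz": [0,0,0.001],"dr": [0,0,0],"gripper": -1}
    - {"xyz": [0,0,0.001],"dr": [0,0,0],"gripper": -1}
    - {"xyz": [0,0,0.001],"dr": [0,0,0],"gripper": -1}
    - {"xyz": [0,0,0],"dr": [0,0,0],"gripper": -1}
    - {"xyz": [0,0,0],"dr": [0,0,0],"gripper": -1}

```text
clock: 11.13
ee_pos: [0.5359, -0.1935, 0.3227]
tcp_rot: [[0.936, -0.352, -0.0], [-0.352, -0.936, 0.0], [-0.0, -0.0, -1.0]]
contact_force: [0.3, -0.5, -1.4]
opening: 0.274
```

Call:
step_arm:
  increments:
    - {"xyz": [0,0,0.001],"dr": [0,0,0],"gripper": -1}
    - {"xyz": [0,0,0.001],"dr": [0,0,0],"gripper": -1}
    - {"xyz": [0,0,0.001],"dr": [0,0,0],"gripper": -1}
    - {"xyz": [0,0,0],"dr": [0,0,0],"gripper": -1}
    - {"xyz": [0,0,0],"dr": [0,0,0],"gripper": -1}

```text
clock: 11.55
ee_pos: [0.5361, -0.1935, 0.3201]
tcp_rot: [[0.936, -0.352, 0.001], [-0.352, -0.936, -0.0], [0.001, 0.0, -1.0]]
contact_force: [-0.6, -0.2, 2.4]
opening: 0.272
```

```bash
python3 st.py
```

```text
clk 11.55 pos [ 0.5361 -0.1935  0.3201] tipz 0.0678 F [-0.6 -0.2  2.4] Ftool [-0.5  0.4 -2.4] M [-0.   -0.29 -0.01] yaw -20.6 tilt [ 0.03 -0.02] op 0.272
```

Contact felt at TCP z ≈ 0.3205 (plunger top about 32 mm below the cover). Pressing in small steps, watching force.

Call:
step_arm:
  increments:
    - {"xyz": [0,0,0.0005],"dr": [0,0,0],"gripper": -1}
    - {"xyz": [0,0,0],"dr": [0,0,0],"gripper": -1}
    - {"xyz": [0,0,0],"dr": [0,0,0],"gripper": -1}
    - {"xyz": [0,0,0],"dr": [0,0,0],"gripper": -1}
    - {"xyz": [0,0,0],"dr": [0,0,0],"gripper": -1}

```text
clock: 11.97
ee_pos: [0.5361, -0.1936, 0.3193]
tcp_rot: [[0.936, -0.352, 0.0], [-0.352, -0.936, -0.0], [0.0, -0.0, -1.0]]
contact_force: [-0.8, 0.7, 3.3]
opening: 0.272
```

Call:
step_arm:
  increments:
    - {"xyz": [0,0,0.0005],"dr": [0,0,0],"gripper": -1}
    - {"xyz": [0,0,0],"dr": [0,0,0],"gripper": -1}
    - {"xyz": [0,0,0],"dr": [0,0,0],"gripper": -1}
    - {"xyz": [0,0,0],"dr": [0,0,0],"gripper": -1}
    - {"xyz": [0,0,0],"dr": [0,0,0],"gripper": -1}

```text
clock: 12.38
ee_pos: [0.536, -0.1935, 0.3188]
tcp_rot: [[0.936, -0.352, 0.0], [-0.352, -0.936, -0.0], [0.0, -0.0, -1.0]]
contact_force: [-0.1, -1.5, 3.4]
opening: 0.271
```

Call:
step_arm:
  increments:
    - {"xyz": [0,0,0.001],"dr": [0,0,0],"gripper": -1}
    - {"xyz": [0,0,0.001],"dr": [0,0,0],"gripper": -1}
    - {"xyz": [0,0,0],"dr": [0,0,0],"gripper": -1}
    - {"xyz": [0,0,0],"dr": [0,0,0],"gripper": -1}
    - {"xyz": [0,0,0],"dr": [0,0,0],"gripper": -1}

```text
clock: 12.8
ee_pos: [0.536, -0.1935, 0.3168]
tcp_rot: [[0.936, -0.352, 0.0], [-0.352, -0.936, -0.0], [0.0, -0.0, -1.0]]
contact_force: [0.8, 0.6, 4.3]
opening: 0.275
```

```bash
python3 st.py
```

```text
clk 12.8 pos [ 0.536  -0.1935  0.3168] tipz 0.0645 F [0.8 0.6 4.3] Ftool [ 0.5 -0.8 -4.3] M [ 0.01  0.06 -0.05] yaw -20.6 tilt [ 0.02 -0.  ] op 0.275
```

The slope matches about 0.35–0.4 N/mm. With rest at TCP z ≈ 0.3208, half travel is ≈ 0.3138, so another 3 mm.

Call:
step_arm:
  increments:
    - {"xyz": [0,0,0.001],"dr": [0,0,0],"gripper": -1}
    - {"xyz": [0,0,0.001],"dr": [0,0,0],"gripper": -1}
    - {"xyz": [0,0,0.001],"dr": [0,0,0],"gripper": -1}
    - {"xyz": [0,0,0],"dr": [0,0,0],"gripper": -1}
    - {"xyz": [0,0,0],"dr": [0,0,0],"gripper": -1}

```text
clock: 13.22
ee_pos: [0.5361, -0.1935, 0.3138]
tcp_rot: [[0.936, -0.352, 0.0], [-0.352, -0.936, -0.0], [0.0, -0.0, -1.0]]
contact_force: [0.8, 0.2, 4.9]
opening: 0.274
```

Call:
step_arm:
  increments:
    - {"xyz": [0,0,0],"dr": [0,0,0],"gripper": -1}
    - {"xyz": [0,0,0],"dr": [0,0,0],"gripper": -1}
    - {"xyz": [0,0,0],"dr": [0,0,0],"gripper": -1}
    - {"xyz": [0,0,0],"dr": [0,0,0],"gripper": -1}
    - {"xyz": [0,0,0],"dr": [0,0,0],"gripper": -1}

```text
clock: 13.63
ee_pos: [0.536, -0.1935, 0.3138]
tcp_rot: [[0.936, -0.352, 0.0], [-0.352, -0.936, -0.0], [0.0, -0.0, -1.0]]
contact_force: [-0.2, 0.5, 4.7]
opening: 0.27
```

```bash
python3 st.py; python3 - <<'E'
from h import *
f=[]
for i in range(6):
    p,d,m=grab("scene"); s=r.read_state(); f.append([s["contact_force"][2],s["ee_pos"][2]])
print(np.mean(f,0),np.std(f,0)); save(cv2.resize(p[120:225,170:275],None,fx=5.5,fy=5.5,interpolation=cv2.INTER_CUBIC),"s5c.png")
E
```

```text
clk 13.6333 pos [ 0.536  -0.1935  0.3138] tipz 0.0615 F [-0.2  0.5  4.7] Ftool [-0.4 -0.4 -4.7] M [0.02 0.04 0.02] yaw -20.6 tilt [ 0.02 -0.01] op 0.27
[5.35805176 0.31383381] [6.00206304e-01 1.06047036e-05]
```

View pics/s5c.png

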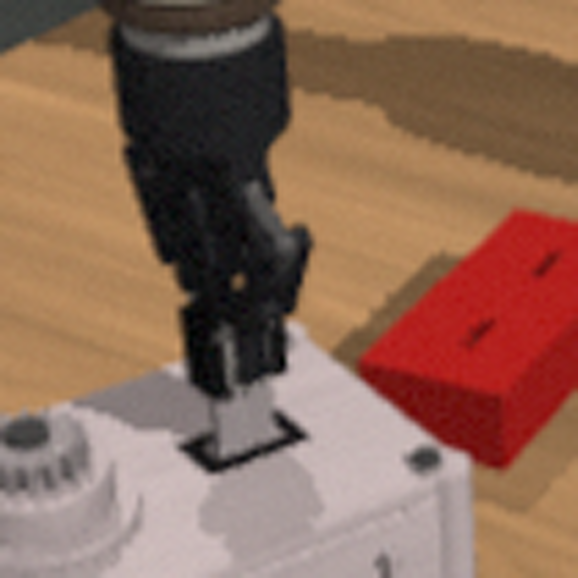

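The key stands upright in the window (crop (245,420)), gripped and still. The push is about 7.06 N net, against the expected 6.95 N at half travel. Handing in.

```bash
python3 -c "
from h import *
print(r.sign_off())"; python3 st.py
```

```text
the job is handed in; nothing more can be done
None
the job is handed in; nothing more can be done
```

The job is handed in. I took the rectangular-handled key from the brown stand and passed its blade through the window. It is now holding the plunger down at about 7 mm of its 14 mm travel.

**Last checks**
- **Depth:** I first felt the plunger about 32 mm below the cover top. The arm then moved down about 7 mm further. The contact height is good to about 1 mm.
- **Force:** the net push was about 7.1 N, against about 6.95 N expected at half travel. The readings vary by about 0.6 N, so the force alone fixes the depth only to about 2 mm.
- **Hold:** the key was upright (tilt under 0.05°) and still. It was gripped at 70 N, and side forces were under 1 N.
- **Time:** about 14 s of the 43 s allowed.
- **Other parts:** I only handled this key, but took no final picture of the whole bench.

**Disagreement:** the two cameras differed by about 2 mm on the window's position. One rough edge reading suggested a 6 mm sideways offset. I moved 3 mm, and the blade went in without contact.

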